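Close a bench micrometer on a cutter shank with three ratchet clicks

TASK

Get the longest of the three end mills ready to be read on the bench micrometer: lay it in the channel on the anvil and slide it gently, plain shank first, up against the end stop under the spindle. Then screw the spindle down onto the shank with the ratchet knob on top, clockwise, and once it bears on the shank give it exactly three clicks, no fourth, and let go. Leave the two other mills where they lie.

Things in the scene. Friction and masses are not known exactly. Their poses are not given: they have to be found in the camera images.
- gauge: bench micrometer, grey cast stand fixed to the table; origin on the table top under the vertical spindle axis, x from its open front to the column at its back, z up. Base 215 x 100 mm (x -135 to 80), 19 mm high. Its head (44 mm wide, x -22 to 74, z 85 to 124 mm) overhangs the back of the channel, so a gripper cannot set the mill down there: lay it in front of the head, then push it in
- channel (a point): middle of the channel floor, 64 mm in front of the spindle axis, axes as gauge; the floor is the flat steel anvil, 40 mm above the table, 46 mm wide (gauge x -127 to 23). The channel runs along x between two guide rails 110 mm long, 23 mm apart inside, 39 mm over their outer sides, 6 mm high, bevelled on the inside, open at the front
- end_stop: end stop: upright steel plate 6 x 30 x 16 mm that closes the back of the channel, fixed, axes as gauge; origin at the centre of its underside on the channel floor, 21 mm behind the spindle axis; the face that the shank touches is at its x = -3 mm. Sliding the mill takes up to 5 N of push; the stop is not to be pressed with more than 25 N
- spindle: steel rod 10 mm across that comes down out of the head and does not turn; origin at the centre of its flat lower face. At the start it stands 1 to 3.5 mm above where the top of the 20 mm shank will be; it goes down 2.0 mm per radian that the collar turns clockwise, against 0.33 N m of friction, and stays where it is left
- collar_line (a point): end of the long dark line on the dial collar (aluminium ring 42 mm across, 127 to 143 mm above the table, on top of the head); 21 mm from the spindle axis, on the ring's upper edge. Its frame turns with the collar: x from the line to the axis, z up. The collar drives the spindle; the knob drives the collar through the ratchet
- knob_grip (a point): centre of the knurled steel ratchet knob on top of the collar, on the spindle axis, 163.5 mm above the table; grip 32 mm across, from 15 mm below to 12 mm above this point; under it a skirt 37 mm across, 4 mm high. It stays at its height. Clockwise from above lowers the spindle; anticlockwise takes the collar back without clicking and lifts the spindle
- knob_top (a point): centre of the knob's top face, 175.5 mm up. Feel: it yields 5 degrees, then drives the collar at up to 0.33 N m. Once the spindle bears on the shank the collar stops: torque peaks at 0.38 N m; at half a tooth (15 of 30 degrees) it turns negative (to -0.2, the knob pulls ahead), then comes to rest one click on. Let go short of half a tooth it falls back to the last click, past it, on to the next
- knob_line (a point): line on the skirt of the knob, 17.5 mm from the axis. At the start it stands over collar_line; each click moves it 30 degrees clockwise of collar_line, so after three clicks it stands a quarter turn from it. A white line on the knob's top points the same way
- mill_long: the longest end mill, bare steel, 20 mm across, 100 mm long, 0.245 kg, lying on the table; origin under its middle, its own y axis along its length, plain shank towards +y, spiral flutes towards -y; it rests like a bar of square section and does not roll
- shank_end (a point): centre of the flat end of the long mill's plain shank (50 mm from its middle, on its axis, 10 mm above its underside)
- mill_mid: another end mill, 16 mm across, 85 mm long, to be left alone; origin under its middle, length along y
- mill_short: another end mill, 12 mm across, 70 mm long, to be left alone; origin under its middle, length along y
Mind the look-alikes: they are no part of the job. What is shaped like the mill_long but turquoise or yellow is not meant.

How it is judged (in metres and radians):
On the way, in this order (a step that is already met when the one before it is completed fails the run):
1. the long mill lies in the channel with its shank against the end stop (x of shank_end in the frame of end_stop above -0.006 m and y of shank_end in the frame of end_stop between -0.003 and 0.003 m and z of shank_end in the frame of end_stop below 0.013 m and angle between the y axis of mill_long and the x axis of gauge, either way round below 0.06 rad), for 0.2 s.
2. the spindle bears on the shank (all of step 1 and contact force between spindle and mill_long above 3 N), for 0.1 s.
At the end, for the whole second after the job is handed in: the long mill lies flat in the channel, straight within 0.06 rad, its shank end within 3 mm of the end stop; the spindle bears on it with more than 3 N; the knob line stands three clicks (90 degrees, within 12) clockwise of the collar line; all at rest (all of step 2 and x of knob_line in the frame of collar_line between 0.0171 and 0.0249 m and y of knob_line in the frame of collar_line above 0 m and linear speed of mill_long below 0.01 m/s); the robot touches nothing.
It fails at once if a fourth click of the ratchet (x of knob_line in the frame of collar_line above 0.0285 m).
It fails at once if the mill is pressed against the end stop with more than 25 N (contact force between mill_long and end_stop above 25 N).
It fails at once if another mill is moved by more than 25 mm (distance of any of mill_mid, mill_short from where it was at the start of the episode above 0.025 m).
It also fails if it takes over 72 s, if anything falls off the work surface, if the arm or the gripper's body presses on something with over 40 N, if the wrist force passes 120 N, or if a joint passes its speed limit or range.

ROBOT

A 6-joint arm with a two-finger parallel gripper is mounted at the origin on a cart in front of the work surface, level with it; the furniture and walls round the work are solid. World frame = base frame: x ahead of the robot, y to its left, z up, the work surface at z = 0. Lengths are in m, angles in degrees, forces in N, time in s.
With the tool pointing down it reaches from about 0.35 to 0.8 m from the base axis. Payload 7.3 kg.
Tool frame: the origin (TCP) lies between the finger pads; the fingertips stand 19 mm ahead of it and the grasp point (between the pads) is the TCP; z points along the fingers, y is the line along which they close (so a half turn about z gives the same grasp; the last joint's range is limited). The gripper opens to 85 mm and grips with 20 to 120 N. Pads are 22 mm wide; open, the fingers measure 114 mm over their backs; the gripper's body (76 mm by 85 mm) begins 54 mm behind the grasp point. The pads swing forward as they close: fully open they stand 13 mm farther back than shut.
Start: joints at [-71.792, 19.595, 87.324, -0, 73.075, -8.365], TCP at [0.235, -0.47, 0.22] pointing down, gripper open.
Joint ranges: [-145.02, 145.02], [-44.19, 115.74], [2.07, 154.8], [-57.11, 237.11], [16.16, 152.29], [-177.93, 177.93]. Speed limits (degrees/s): [147.25, 147.25, 180, 180, 180, 180].

INTERFACE

Orientations are given as a 3x3 rotation matrix whose columns are the frame's x, y, z axes.
In Python, from station import bot gives the robot as it stands. The module is installed in compiled form; this text tells all that it offers.
- The arm moves only by the shell command python3 -m crank 'ROWS' [OPENING] [FORCE]. ROWS is a JSON object whose one key "steps" holds a list of rows, each a list of 4 numbers: the shift along the tool's x, y, z in units of 30 mm (1.0 is 30 mm), then the turn about the tool's z in units of 6 degrees (1.0 is 6 degrees). In form: {"steps": [[dx, dy, dz, roll], ...]}. A call has exactly 5 rows; each row shifts and turns the commanded pose from where the row before left it, along the tool's axes as they then stand; what a row does not reach is not made up. A row lasts 1/12 s, in which the tool goes at most 41.7 mm and 7.16 degrees, less where a joint would pass 70% of its speed; a pose out of reach is approached as far as the arm can. A call is refused whole if a number of a shift passes 1 or a number of a turn 1, either way. A call with a gripper value outside its range is refused whole. OPENING is the finger opening in mm, from 0 to 85.4, set as the call begins (- or left out, the last holds). The fingers move at their own pace and stop on an object; FORCE is the grip in N (left out, the last holds). Time passes only in rows, so rows that do not move let the fingers close, or fill a call up. It gives the time, the measured TCP pose, the force, the opening and the grip force at its end, in the units of the state.
- bot.sense(): the state, without advancing time (a new reading comes with each control period).
- bot.camera(name): name is "scene" or "top"; returns a dict with "image" (400x640x3 uint8, red, green, blue), "z_map" (400x640 float32, m along the optical axis (not along the pixel's ray), 0 where there is no reading), "vertical_fov" (degrees; the focal length in pixels is half the picture's height over the tangent of half this angle, whatever the lens; pixels are square), "cx", "cy" (the principal point, pixels), "distortion" ([k1, k2, p1, p2, k3] as OpenCV has them; the pictures are not rectified), "camera_from_world" (4x4, takes a point from world to camera coordinates). Camera axes: x right, y up, looking along -z (the intrinsics and any distortion apply to the point x, -y, -z); pixel columns grow to the right and rows downward; lengths in m; the calibration is good to about 2 mm. A picture is of the moment at which its call begins.
- bot.sign_off(): hands the job in; it is judged then, once.
The state is a dict: "time": time; "joint_positions": joint angles; "joint_vel": joint speeds; "joint_torque": joint torques, N m; "tool_pos": TCP position; "ee_rot": TCP orientation; "contact_force": force on the tool from outside, world axes, zero at the start; "ft_torque": the same for the moment, N m; "grip_width": finger opening in m; "grasp_force": force on a finger pad.
Only numpy, scipy, OpenCV 4.12 (cv2) and the standard library are available. Lean on these libraries where they do the work, as an engineer would, in place of code of your own. Each camera call takes 0.05 s, during which the arm holds its last target. There are 200 camera calls.

## Working session

There is one attempt and no reset: what is moved stays moved. The work goes in short steps, Python scripts to look and compute and a shell command to move; the robot and the scene stay as the last step left them, time stands still between calls to the robot, and variables do not carry over. Pictures are saved under pics/ and viewed, at most 10 in all, crops included, and the job is handed in when it is done.

```bash
mkdir -p pics; cat > h.py <<'E'
import numpy as np, cv2
from station import bot
def snap(n):
    c=bot.camera(n); np.savez(f'{n}.npz',**c); return c
def load(n): return {k:v for k,v in np.load(f'{n}.npz').items()}
def K(c):
    f=200/np.tan(np.radians(float(c['vertical_fov'])/2)); return np.array([[f,0,c['cx']],[0,f,c['cy']],[0,0,1.]])
def ray(c,u,v):
    p=cv2.undistortPoints(np.array([[[u,v]]],float),K(c),np.array(c['distortion'],float),criteria=(3,50,1e-9)).ravel()
    T=np.linalg.inv(c['camera_from_world']); d=T[:3,:3]@np.array([p[0],-p[1],-1.]); return T[:3,3],d
def atz(c,u,v,z):
    o,d=ray(c,u,v); return o+d*(z-o[2])/d[2]
def atdepth(c,u,v):
    o,d=ray(c,u,v); return o+d*float(c['z_map'][int(round(v)),int(round(u))])
def proj(c,P):
    T=c['camera_from_world']; q=T[:3,:3]@np.asarray(P,float)+T[:3,3]
    return cv2.projectPoints(np.array([[q[0],-q[1],-q[2]]]),np.zeros(3),np.zeros(3),K(c),np.array(c['distortion'],float))[0].ravel()
def tri(c1,p1,c2,p2):
    o1,d1=ray(c1,*p1); o2,d2=ray(c2,*p2)
    s=np.linalg.lstsq(np.stack([d1,-d2],1),o2-o1,rcond=None)[0]; a=o1+s[0]*d1;b=o2+s[1]*d2
    return (a+b)/2,np.linalg.norm(a-b)
def crop(c,x0,y0,x1,y1,k,name):
    cv2.imwrite(f'pics/{name}.png',cv2.resize(c['image'][y0:y1,x0:x1,::-1],None,fx=k,fy=k,interpolation=cv2.INTER_CUBIC))
E
python3 - <<'E'
from h import *
for n in('scene','top'):
    c=snap(n); crop(c,0,0,640,400,1.25,n+'0'); print(n,c['vertical_fov'],np.linalg.inv(c['camera_from_world']).round(3).tolist(),(c['z_map']>0).mean())
s=bot.sense();print(s)
E
```

```text
scene 44.70730752211894 [[-0.903, 0.212, -0.375, 0.169], [-0.43, -0.408, 0.805, 0.818], [0.018, 0.888, 0.46, 0.589], [0.0, 0.0, 0.0, 1.0]] 0.86736328125
top 54.12469858877742 [[0.02, 0.981, -0.191, 0.348], [-1.0, 0.016, -0.027, 0.024], [-0.024, 0.191, 0.981, 1.083], [0.0, 0.0, 0.0, 1.0]] 0.76806640625
{'time': 0.1, 'joint_positions': array([-7.17921495e+01,  1.96337474e+01,  8.73711315e+01, -4.96933169e-05,
        7.30738311e+01, -8.36417396e+00]), 'joint_vel': array([-0.00599352, -0.14054967, -0.18755057, -0.09382794,  0.05231817,
       -0.03417824]), 'joint_torque': array([ 2.51942525e-03, -4.34446406e+01, -2.46489608e+01, -4.45411388e-05,
        4.70619678e-03,  4.16457260e-05]), 'tool_pos': array([ 0.23475769, -0.46918352,  0.21918747]), 'ee_rot': array([[ 8.94372685e-01,  4.47322385e-01, -4.30036685e-04],
       [ 4.47322547e-01, -8.94371755e-01,  1.30470479e-03],
       [ 1.99010992e-04, -1.35925743e-03, -9.99999056e-01]]), 'contact_force': array([0.10340847, 0.15479968, 0.9627722 ]), 'ft_torque': array([ 0.0005488 , -0.03770668, -0.01557217]), 'grasp_force': 0.0, 'grip_width': 0.08519047895584861}
```

View pics/scene0.png

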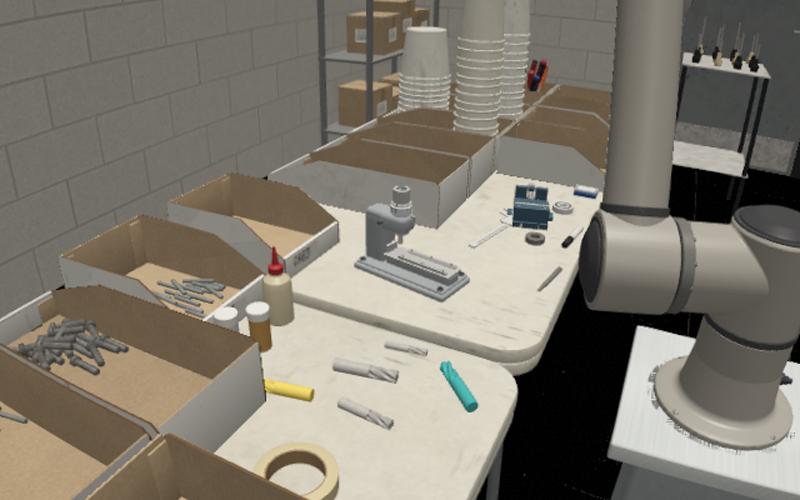

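View pics/top0.png

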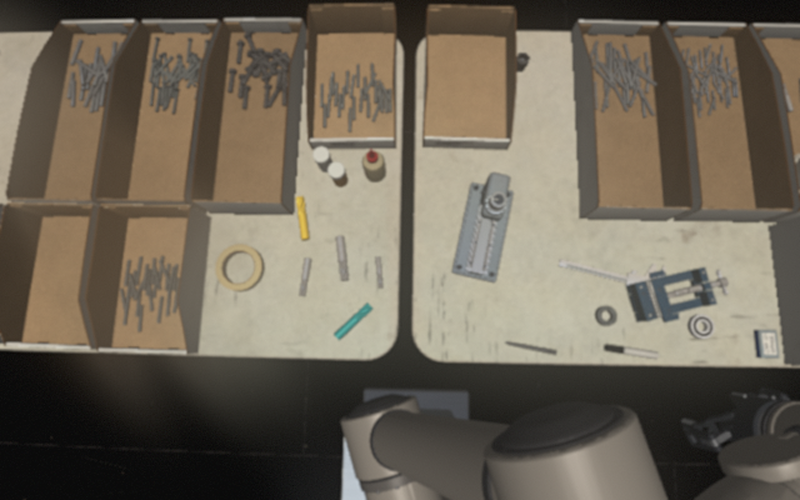

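The scene picture shows three bare steel mills at (365,371), (365,413) and (405,348), with the turquoise look-alike at (458,386) and the yellow one at (290,390). The top picture shows the steel mills at (342,257), (305,277) and (379,272), turquoise at (353,321), yellow at (303,217), and the gauge at (485,228). The bare steel one at top (342,257) looks longest, so I'll check it close up.

```bash
python3 - <<'E'
from h import *
t=load('top');s=load('scene')
A=cv2.resize(t['image'][175:255,230:320,::-1],None,fx=6,fy=6,interpolation=cv2.INTER_CUBIC)
cv2.imwrite('pics/c1.png',A)
A=cv2.resize(t['image'][130:230,355:420,::-1],None,fx=6,fy=6,interpolation=cv2.INTER_CUBIC)
B=cv2.resize(s['image'][140:240,280:380,::-1],None,fx=4,fy=6,interpolation=cv2.INTER_CUBIC)
cv2.imwrite('pics/c2.png',np.hstack([A,B]))
A=cv2.resize(s['image'][265:350,260:350,::-1],None,fx=6,fy=6,interpolation=cv2.INTER_CUBIC)
cv2.imwrite('pics/c3.png',A)
# depth-based mask of mills on top
for nm,c,(x0,y0,x1,y1) in(('top',t,(230,175,320,255)),('scene',s,(260,265,350,350))):
    P=[];
    for v in range(y0,y1):
        for u in range(x0,x1):
            if c['z_map'][v,u]>0:
                p=atdepth(c,u,v)
                if 0.006<p[2]<0.03: P.append([u,v,*p])
    P=np.array(P); m=np.zeros((400,640),np.uint8); m[P[:,1].astype(int),P[:,0].astype(int)]=1
    n,l=cv2.connectedComponents(m)
    for i in range(1,n):
        q=P[l[P[:,1].astype(int),P[:,0].astype(int)]==i]
        if len(q)<25: continue
        r=cv2.minAreaRect(q[:,2:4].astype(np.float32)*1000)
        print(nm,len(q),q[:,:2].mean(0).round(1),'rect mm',np.round(r[0],1),np.round(r[1],1),round(r[2],1),'zmax',np.percentile(q[:,4],[50,95]).round(4))
E
```

```text
Traceback (most recent call last):
  File "h.py", line 14, in atdepth
    o,d=ray(c,u,v); return o+d*float(c['z_map'][int(round(v)),int(round(u))])
        ~~~^^^^^^^
  File "h.py", line 9, in ray
    p=cv2.undistortPoints(np.array([[[u,v]]],float),K(c),np.array(c['distortion'],float),criteria=(3,50,1e-9)).ravel()
      ~~~~~~~~~~~~~~~~~~~^^^^^^^^^^^^^^^^^^^^^^^^^^^^^^^^^^^^^^^^^^^^^^^^^^^^^^^^^^^^^^^^^^^^^^^^^^^^^^^^^^^^^
cv2.error: OpenCV(4.12.0) :-1: error: (-5:Bad argument) in function 'undistortPoints'
> Overload resolution failed:
>  - undistortPoints() got an unexpected keyword argument 'criteria'
>  - undistortPoints() got an unexpected keyword argument 'criteria'
```

View pics/c1.png

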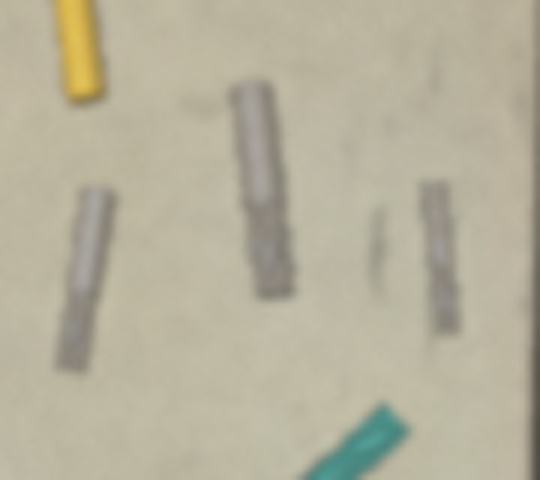

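View pics/c2.png

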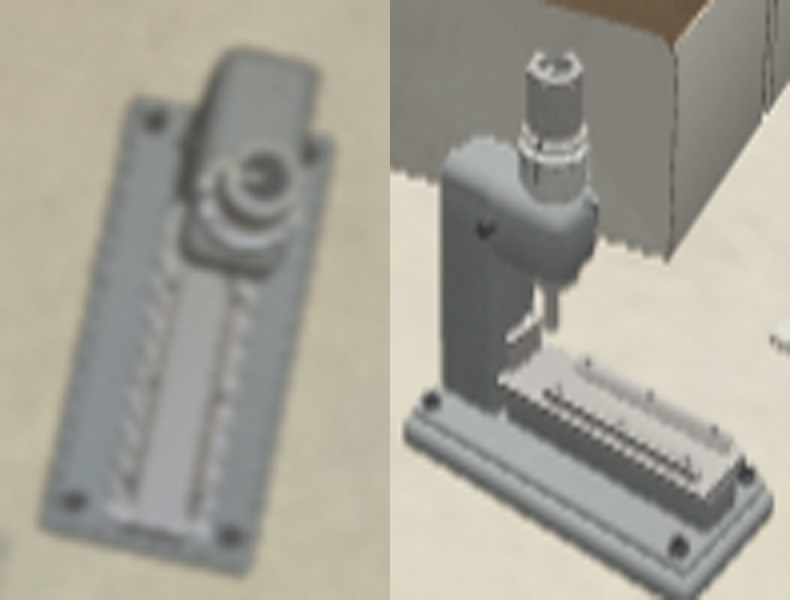

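View pics/c3.png

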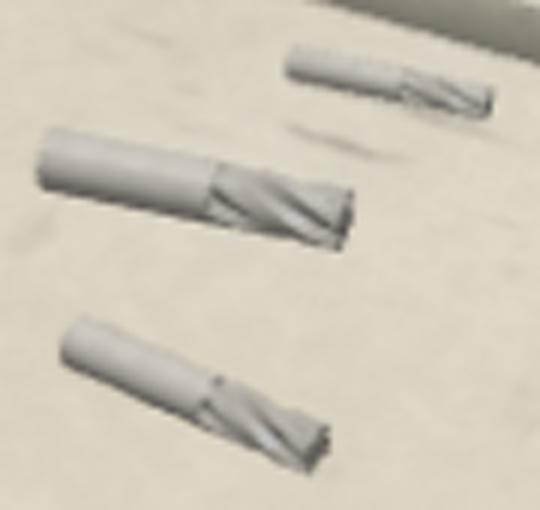

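c1 and c3 confirm it. The target is the middle mill: top-crop shank end at (252,88), flute end at (276,295); scene-crop shank end at (45,165), flute end at (345,220). Its shank points to world +x, roughly towards the column. c2 shows the gauge open towards the robot, with the knob top at crop (262,180) in the top view and (558,65) in the scene view.

```bash
sed -i 's/cv2.undistortPoints(\(.*\),criteria=(3,50,1e-9))/cv2.undistortPointsIter(\1,None,None,(3,50,1e-9))/' h.py
cat >> h.py <<'E'
def cloud(c,x0,y0,x1,y1):
    vv,uu=np.mgrid[y0:y1,x0:x1]; uv=np.stack([uu.ravel(),vv.ravel()],1); z=c['z_map'][uv[:,1],uv[:,0]]; uv=uv[z>0];z=z[z>0]
    p=cv2.undistortPointsIter(uv[:,None].astype(float),K(c),np.array(c['distortion'],float),None,None,(3,50,1e-9))[:,0]
    T=np.linalg.inv(c['camera_from_world']); return uv,(np.c_[p[:,0],-p[:,1],-np.ones(len(p))]*z[:,None])@T[:3,:3].T+T[:3,3]
def comps(c,box,z0,z1,nmin=20):
    uv,P=cloud(c,*box); k=(P[:,2]>z0)&(P[:,2]<z1); uv=uv[k];P=P[k]
    m=np.zeros((400,640),np.uint8); m[uv[:,1],uv[:,0]]=1; n,l=cv2.connectedComponents(m)
    for i in range(1,n):
        j=l[uv[:,1],uv[:,0]]==i
        if j.sum()<nmin: continue
        r=cv2.minAreaRect(P[j][:,:2].astype(np.float32)*1000)
        print(j.sum(),uv[j].mean(0).round(1),'mm',np.round(r[0],1),np.round(r[1],1),round(r[2],2),'z',np.percentile(P[j][:,2],[5,50,95]).round(4))
E
python3 - <<'E'
from h import *
t=load('top');s=load('scene')
uv,P=cloud(t,230,175,320,255); print('table z top',np.median(P[:,2])); uv,P=cloud(s,260,265,350,350); print('scene',np.median(P[:,2]))
print('mills');comps(t,(230,175,320,255),.006,.03);comps(s,(260,265,350,350),.006,.03)
for n,a,b in(('base',.012,.026),('anvil',.034,.052),('head',.115,.13),('collar',.135,.15),('knob',.168,.19)):
    print(n);comps(t,(355,125,425,230),a,b,12);comps(s,(280,140,380,240),a,b,12)
# manual two-view triangulation
T=lambda x,y:(230+(x+.5)/6-.5,175+(y+.5)/6-.5); S=lambda x,y:(260+(x+.5)/6-.5,265+(y+.5)/6-.5)
G=lambda x,y:(355+(x+.5)/6-.5,130+(y+.5)/6-.5); H=lambda x,y:(280+(x-390+.5)/4-.5,140+(y+.5)/6-.5)
for n,a,b in(('shank top end',T(252,82),S(55,130)),('flute end top',T(276,297),S(350,192))):print(n,tri(t,a,s,b))
for n,a,b in(('knobtop',G(263,180),H(558,65)),('boltFL',G(73,500),H(680,545)),('boltFR',G(231,536),H(747,472)),('boltBL',G(155,120),H(431,400))):
    print(n,tri(t,a,s,b))
E
```

```text
table z top 0.0004125079008659993
scene -0.0015912725725647503
mills
120 [243.  182.9] mm [580.6 266.6] [48.2 20.1] 11.01 z [0.0112 0.0183 0.0218]
254 [273.5 206. ] mm [516.2 178.4] [100.6  21.5] 7.67 z [0.0111 0.0175 0.0218]
103 [303.1 217. ] mm [487.5  93.4] [68.1 14.1] 7.03 z [0.0069 0.0103 0.0143]
172 [243.7 220.8] mm [472.8 258.7] [15.6 84.3] 84.44 z [0.0099 0.0143 0.0181]
107 [290. 249.] mm [395.4 129.6] [18.4 50.2] 43.75 z [0.0114 0.0169 0.0207]
139 [323.9 277.1] mm [487.6  96. ] [71.3 13.3] 8.7 z [0.0068 0.0094 0.0114]
493 [291.7 295.3] mm [515.7 180.1] [99.9 22.2] 10.35 z [0.0072 0.0145 0.0187]
360 [291.2 329.1] mm [473.8 260.8] [15.4 85.5] 84.21 z [0.0072 0.0121 0.0153]
base
1251 [384.2 187.8] mm [ 581.7 -135.7] [ 99.4 214.4] 77.86 z [0.0129 0.0186 0.0229]
203 [354.1 167.3] mm [ 619.  -473.5] [263.9  62.1] 75.55 z [0.0125 0.019  0.0254]
67 [287.5 163. ] mm [ 815.3 -357.5] [59.8 11.5] 0.4 z [0.0128 0.0194 0.0252]
910 [328.1 219. ] mm [ 581.5 -132. ] [ 92.3 209.1] 79.18 z [0.0134 0.0167 0.0245]
anvil
788 [384.9 195.5] mm [ 557.  -130.6] [ 46.5 148.3] 77.65 z [0.0375 0.0413 0.
[... 763 characters left out ...]
9.6] mm [ 608.7 -141.7] [30.3 30.7] 42.44 z [0.1714 0.1759 0.1786]
75 [320.6 151.7] mm [ 609.3 -138.7] [30.2 32.2] 25.11 z [0.1691 0.1723 0.1743]
shank top end (array([0.56421874, 0.18361329, 0.01903879]), np.float64(0.0017979158944480128))
flute end top (array([0.4658272 , 0.16889168, 0.01882878]), np.float64(0.0012787821516432314))
knobtop (array([ 0.60811273, -0.14143335,  0.17378425]), np.float64(0.0007311259607800872))
boltFL (array([ 0.49944557, -0.08031238,  0.02001384]), np.float64(0.0014170127918559196))
boltFR (array([ 0.48456858, -0.15181099,  0.01966406]), np.float64(0.0006410079739818588))
boltBL (array([ 0.68103937, -0.11934714,  0.01937065]), np.float64(0.0002877847564149153))
```

```bash
cat > d.py <<'E'
import sys; from h import *
# usage: d.py x y z(mm) yaw(deg): remaining shift in tool units and roll units
s=bot.sense(); R=s['ee_rot']; p=s['tool_pos']*1000; a=np.degrees(np.arctan2(R[1,0],R[0,0]))
print('t',round(s['time'],2),'tcp',p.round(1),'yaw',a.round(2),'tilt',np.degrees(np.arccos(-R[2,2])).round(2),'j6',s['joint_positions'][5].round(1),'F',s['contact_force'].round(2),'M',s['ft_torque'].round(3),'w',round(s['grip_width']*1e3,2),'g',round(s['grasp_force'],1))
if len(sys.argv)>4:
    g=np.array(sys.argv[1:5],float); print('units',(R.T@(g[:3]-p)/30).round(3),'roll',((a-g[3]+180)%360-180).__truediv__(6).round(3))
E
C='python3 -m crank'
R='[0.9,-0.755,0,0]'
python3 -m crank '{"steps":[[0.9,-0.755,0,0],[0.9,-0.755,0,0],[0.9,-0.755,0,0],[0.9,-0.755,0,0],[0.9,-0.755,0,0]]}' 50
python3 -m crank '{"steps":[[0.9,-0.755,0,0],[0.9,-0.755,0,0],[0.9,-0.755,0,0],[0.9,-0.755,0,0],[0.9,-0.755,0,0]]}' 
python3 -m crank '{"steps":[[0.9,-0.755,0,0],[0.9,-0.755,0,0],[0.9,-0.755,0,0],[0.9,-0.755,0,0],[0.9,-0.755,0,0]]}' 
python3 -m crank '{"steps":[[0.9,-0.755,0,0.7],[0.9,-0.755,0,0.7],[0.9,-0.755,0,0.7],[0.9,-0.755,0,0.7],[0,0,0,0]]}' 
python3 d.py 516 179 60 8.8
```

```text
time: 0.52
tool_pos: [0.3051, -0.3061, 0.2195]
ee_rot: [[0.895, 0.447, -0.0], [0.447, -0.895, 0.001], [-0.0, -0.001, -1.0]]
contact_force: [0.9, -0.2, -0.4]
grip_width: 0.0499
grasp_force: 0.0
time: 0.93
tool_pos: [0.3752, -0.1445, 0.2197]
ee_rot: [[0.894, 0.447, -0.0], [0.447, -0.894, 0.0], [-0.0, -0.0, -1.0]]
contact_force: [0.8, -0.4, -0.3]
grip_width: 0.0504
grasp_force: 0.0
time: 1.35
tool_pos: [0.4453, 0.0173, 0.2196]
ee_rot: [[0.894, 0.447, -0.0], [0.447, -0.894, -0.0], [-0.0, -0.0, -1.0]]
contact_force: [0.3, 0.1, 0.9]
grip_width: 0.05
grasp_force: 0.0
time: 1.77
tool_pos: [0.517, 0.1419, 0.2189]
ee_rot: [[0.986, 0.169, 0.001], [0.169, -0.986, 0.002], [0.001, -0.002, -1.0]]
contact_force: [-1.6, -0.2, 0.4]
grip_width: 0.0499
grasp_force: 0.0
t 1.77 tcp [517.  141.9 218.9] yaw 9.76 tilt 0.11 j6 87.3 F [-1.58 -0.25  0.38] M [-0.011 -0.011  0.014] w 49.95 g 0.0
units [ 0.172 -1.215  5.298] roll 0.16
```

```bash

python3 -m crank '{"steps":[[0.17,-0.6,0,0.16],[0,-0.61,0,0],[0,0,1,0],[0,0,1,0],[0,0,1,0]]}' >/dev/null
python3 -m crank '{"steps":[[0,0,1,0],[0,0,1,0],[0,0,0.3,0],[0,0,0,0],[0,0,0,0]]}' >/dev/null
python3 d.py 516 179.2 25 8.8
python3 - <<'E'
from h import *
t=snap('top');s=snap('scene')
A=cv2.resize(t['image'][165:240,240:310,::-1],None,fx=5.5,fy=5.5,interpolation=cv2.INTER_CUBIC)
B=cv2.resize(s['image'][250:330,250:330,::-1],None,fx=5,fy=5,interpolation=cv2.INTER_CUBIC)
cv2.imwrite('pics/g.png',np.hstack([A[:400],B[:400]]))
E
```

```text
t 2.6 tcp [514.3 174.1  61.3] yaw 8.81 tilt 0.0 j6 91.8 F [-0.05 -0.36  1.4 ] M [ 0.068 -0.006  0.001] w 50.08 g 0.0
units [ 0.081 -0.159  1.211] roll 0.002
```

View pics/g.png

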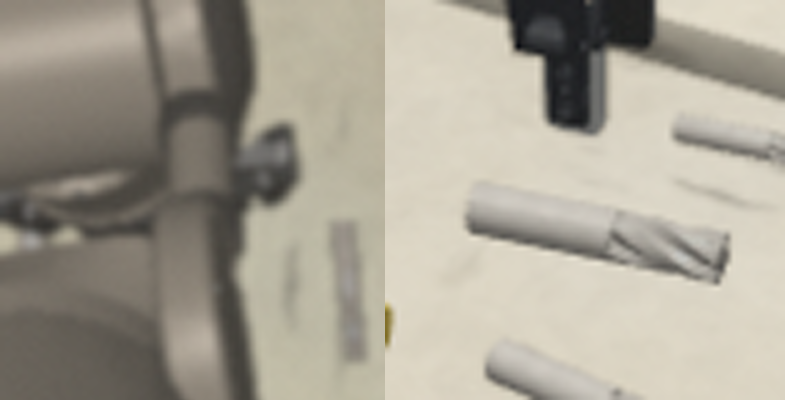

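The scene half shows a fingertip at crop (575,130), with the long mill below it at (595,232). In the top half the arm hides the mill. I'll project the expected fingertips to see which finger this is.

```bash
python3 - <<'E'
from h import *
s=load('scene'); st=bot.sense(); R=st['ee_rot'];p=st['tool_pos']
for y in(-.025,.025,-.032,.032):
    for z in (.019,.009): 
        q=proj(s,p+R@[0,y,z]); print(y,z,((q-[250,250])*5+[385,0]).round(0))
uv,P=cloud(s,345-70,250,372,276)
k=(P[:,2]>0.03)&(P[:,2]<.09)
import sys
for lo in (.034,.04,.05,.06): 
    j=(P[:,2]>lo)&(P[:,2]<lo+.01); print(lo,j.sum(),P[j].min(0).round(3) if j.any() else '',P[j].max(0).round(3) if j.any() else '')
E
```

```text
-0.025 0.019 [578. 190.]
-0.025 0.009 [578. 168.]
0.025 0.019 [622. 113.]
0.025 0.009 [622.  92.]
-0.032 0.019 [572. 202.]
-0.032 0.009 [571. 180.]
0.032 0.019 [628. 103.]
0.032 0.009 [628.  82.]
0.034 0  
0.04 0  
0.05 0  
0.06 0
```

```bash
python3 - <<'E'
from h import *
s=load('scene'); np.set_printoptions(linewidth=200)
for v in range(254,282,3):
    print(v,[tuple((atdepth(s,u,v)*1000).round(0).astype(int).tolist()) if s['z_map'][v,u]>0 else None for u in(284,287,290,293)])
s2=snap('scene'); print(abs(s2['image'].astype(int)-s['image']).mean())
E
python3 d.py
```

```text
254 [(499, 235, 143), (494, 234, 144), (502, 210, 127), (501, 201, 123)]
257 [(504, 226, 130), (495, 232, 136), (497, 219, 128), (496, 210, 123)]
260 [(502, 231, 128), (496, 232, 130), (494, 224, 126), (502, 200, 109)]
263 [(512, 213, 107), (507, 211, 108), (504, 206, 106), (500, 203, 105)]
266 [(513, 212, 100), (507, 211, 101), (505, 205, 98), (500, 203, 99)]
269 [(513, 212, 93), (507, 211, 95), (504, 206, 92), (500, 202, 92)]
272 [(513, 213, 88), (507, 212, 89), None, (502, 200, 83)]
275 [(516, 207, 76), (511, 205, 77), (505, 206, 80), (552, 107, 0)]
278 [(564, 123, -1), (559, 119, -3), (554, 116, -3), (547, 116, 0)]
281 [(558, 133, -1), (553, 130, -1), (547, 128, 0), (544, 122, -3)]
0.75841796875
t 2.75 tcp [515.3 174.4  62.7] yaw 8.82 tilt 0.21 j6 91.8 F [ 0.41 -0.02 -0.38] M [ 0.042 -0.017  0.011] w 50.24 g 0.0
```

```bash
python3 - <<'E'
from h import *
s=load('scene')
for v in range(260,300,3):
    print(v,[tuple((atdepth(s,u,v)*1000).round(0).astype(int).tolist()) if s['z_map'][v,u]>0 else None for u in(284,287,290,293)])
print(bot.sense()['joint_vel'].round(2))
E
python3 d.py
```

```text
260 [(503, 228, 125), (496, 232, 130), (495, 222, 124), (502, 199, 108)]
263 [(513, 212, 106), (507, 212, 108), (504, 207, 106), (501, 200, 103)]
266 [(512, 214, 101), (506, 213, 103), (504, 207, 100), (500, 203, 99)]
269 [(513, 212, 94), (507, 212, 96), (505, 204, 91), (501, 200, 90)]
272 [(512, 214, 89), (508, 211, 88), (504, 207, 87), (502, 200, 83)]
275 [(516, 206, 76), (511, 205, 77), (505, 205, 79), (552, 107, -1)]
278 [(563, 125, 0), (558, 121, -1), (554, 116, -3), (548, 113, -3)]
281 [(559, 132, -1), (552, 131, 0), (548, 127, -1), (544, 123, -2)]
284 [(554, 141, -1), (549, 138, -2), (543, 136, -1), (539, 130, -3)]
287 [(550, 148, -3), (544, 146, -1), (539, 143, -2), (533, 142, -1)]
290 [(533, 179, 18), (527, 178, 20), (533, 154, 0), (530, 147, -3)]
293 [(530, 184, 15), (523, 185, 18), (519, 180, 16), (513, 180, 18)]
296 [(527, 190, 13), (522, 186, 12), (516, 186, 14), (510, 185, 16)]
299 [(526, 191, 7), (521, 188, 7), (516, 186, 7), (510, 185, 9)]
[ 0.12 -0.07  0.41 -0.03 -0.19 -0.02]
t 2.75 tcp [515.3 174.4  62.7] yaw 8.82 tilt 0.21 j6 91.8 F [ 0.41 -0.02 -0.38] M [ 0.042 -0.017  0.011] w 50.24 g 0.0
```

```bash

python3 -m crank '{"steps":[[0.1,-0.16,0.15,0],[0,0,0.2,0],[0,0,0.2,0],[0,0,0,0],[0,0,0,0]]}' >/dev/null
python3 d.py 516 179.2 25 8.8
cat > tip.py <<'E'
from h import *
s=snap('scene'); uv,P=cloud(s,270,235,310,330)
# outer finger: points well above table, y>195
k=(P[:,1]>.195)&(P[:,1]<.222)&(P[:,2]>.02)&(P[:,0]>.485)&(P[:,0]<.53); Q=P[k]
print('n',k.sum(),'z',np.percentile(Q[:,2],[0,2,5,20,50,100]).round(3),'x',Q[:,0].min().round(3),Q[:,0].max().round(3),'y',np.percentile(Q[:,1],[0,5,50,95]).round(3))
crop(s,240,215,340,315,5,'tip%d'%int(bot.sense()['time']*100))
E
python3 tip.py; ls pics
```

```text
t 3.17 tcp [515.7 179.3  43.7] yaw 8.82 tilt 0.08 j6 92.3 F [-0.04  0.65  0.82] M [0.07  0.003 0.045] w 50.05 g 0.0
units [0.01  0.004 0.622] roll 0.004
n 513 z [0.056 0.059 0.065 0.078 0.124 0.168] x 0.494 0.53 y [0.195 0.197 0.21  0.219]
c1.png
c2.png
c3.png
g.png
scene0.png
tip321.png
top0.png
```

View pics/tip321.png

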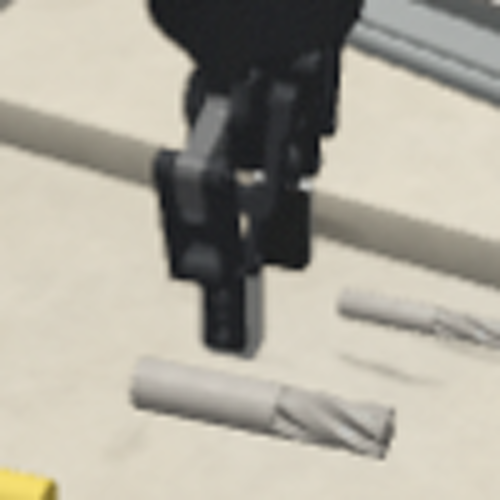

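```bash
python3 - <<'E'
from h import *
s=load('scene'); st=bot.sense(); R=st['ee_rot'];p=st['tool_pos']
for y in(-.025,-.039,.025,.039):
  for z in(.019,.006,-.013): print(y,z,((proj(s,p+R@[0,y,z])-[240,215])*5).round(0))
E
```

```text
-0.025 0.019 [236. 413.]
-0.025 0.006 [235. 385.]
-0.025 -0.013 [234. 343.]
-0.039 0.019 [223. 436.]
-0.039 0.006 [222. 408.]
-0.039 -0.013 [221. 365.]
0.025 0.019 [280. 334.]
0.025 0.006 [280. 307.]
0.025 -0.013 [280. 266.]
0.039 0.019 [292. 314.]
0.039 0.006 [292. 286.]
0.039 -0.013 [291. 245.]
```

The near fingertip at crop (230,350) and the far one at (292,267) both project about 13 mm above the reported TCP height. That disagrees with the text, so I'll go to a height that's safe either way and look again.

```bash

python3 -m crank '{"steps":[[0,0,0.3,0],[0,0,0.3,0],[0,0,0.12,0],[0,0,0,0],[0,0,0,0]]}' 30 20 >/dev/null
python3 d.py 516 179.2 25 8.8
python3 tip.py; ls -t pics|head -1
```

```text
t 3.63 tcp [515.9 179.3  22.1] yaw 8.81 tilt 0.06 j6 92.3 F [-0.25 -0.1   0.75] M [ 0.047 -0.009 -0.01 ] w 30.06 g 0.0
units [ 0.003  0.003 -0.095] roll 0.002
n 700 z [0.032 0.04  0.044 0.063 0.125 0.168] x 0.486 0.53 y [0.195 0.197 0.207 0.22 ]
tip368.png
```

```bash

python3 -m crank '{"steps":[[0,0,0.07,0],[0,0,0.07,0],[0,0,0,0],[0,0,0,0],[0,0,0,0]]}' >/dev/null
python3 d.py
python3 -m crank '{"steps":[[0,0,0.07,0],[0,0,0.07,0],[0,0,0,0],[0,0,0,0],[0,0,0,0]]}' >/dev/null
python3 d.py;python3 tip.py
```

```text
t 4.1 tcp [516.3 179.4  18.6] yaw 8.81 tilt 0.01 j6 92.3 F [0.53 0.35 0.05] M [0.028 0.005 0.04 ] w 30.14 g 0.0
t 4.52 tcp [516.2 179.4  14.2] yaw 8.81 tilt 0.01 j6 92.3 F [ 0.19 -0.51 -0.04] M [-0.076 -0.024 -0.026] w 30.0 g 0.0
n 801 z [0.024 0.031 0.036 0.061 0.128 0.168] x 0.485 0.529 y [0.195 0.197 0.208 0.219]
```

```bash

python3 -m crank '{"steps":[[0,0,0.1,0],[0,0,0.1,0],[0,0,0.07,0],[0,0,0,0],[0,0,0,0]]}' >/dev/null
python3 d.py
python3 -m crank '{"steps":[[0,0,0.1,0],[0,0,0.07,0],[0,0,0,0],[0,0,0,0],[0,0,0,0]]}' >/dev/null
python3 d.py;python3 tip.py
```

```text
t 4.98 tcp [516.  179.3   5.9] yaw 8.81 tilt 0.03 j6 92.3 F [-0.35 -0.43  0.2 ] M [ 0.056 -0.011 -0.026] w 30.26 g 0.0
t 5.4 tcp [516.2 179.4   1.1] yaw 8.81 tilt 0.01 j6 92.3 F [ 0.47  0.88 -0.72] M [ 0.037 -0.031 -0.037] w 30.08 g 0.0
n 931 z [0.02  0.024 0.029 0.076 0.127 0.168] x 0.485 0.53 y [0.195 0.197 0.21  0.219]
```

```bash
sed -i 's/P\[:,2\]>.02)/P[:,2]>.005)/' tip.py; python3 tip.py; ls -t pics | head -1; mv pics/$(ls -t pics|head -1) pics/now.png
```

```text
n 944 z [0.01  0.02  0.025 0.068 0.126 0.169] x 0.485 0.53 y [0.195 0.197 0.21  0.219]
tip550.png
```

View pics/now.png

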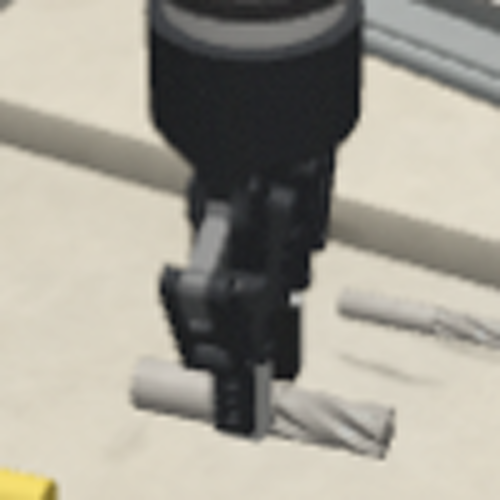

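The fingers now straddle the mill, with the near tip at crop (240,435), about 10 mm above the table. I'll lower slightly and close.

```bash

python3 -m crank '{"steps":[[0,0,0.08,0],[0,0,0,0],[0,0,0,0],[0,0,0,0],[0,0,0,0]]}' 10 40 >/dev/null
python3 d.py
python3 -m crank '{"steps":[[0,0,0,0],[0,0,0,0],[0,0,0,0],[0,0,0,0],[0,0,0,0]]}' >/dev/null
python3 d.py
```

```text
t 5.92 tcp [516.7 179.3  -0.7] yaw 8.82 tilt 0.07 j6 92.3 F [-0.62 -1.14  5.31] M [-0.144  0.099  0.038] w 18.59 g 39.5
t 6.33 tcp [516.7 179.3  -0.7] yaw 8.82 tilt 0.07 j6 92.3 F [-0.97  0.14  4.7 ] M [-0.186  0.124 -0.038] w 19.07 g 39.5
```

```bash

python3 -m crank '{"steps":[[0,0,-0.3,0],[0,0,-0.8,0],[0,0,-1,0.5],[0,0,-1,1],[0,0,-1,1]]}' >/dev/null
python3 d.py
python3 -m crank '{"steps":[[0,0,0,0.99],[0,0.3,0,0],[0.2,0.6,0,0],[0.25,0.8,0,0],[0.25,0.8,0,0]]}' >/dev/null
python3 -m crank '{"steps":[[0.25,0.8,0,0],[0.25,0.8,0,0],[0.25,0.8,0,0],[0.25,0.8,0,0],[0.25,0.8,0,0]]}' >/dev/null
python3 -m crank '{"steps":[[0.25,0.8,0,0],[0.25,0.8,0,0],[0.25,0.8,0,0],[0.1,0.4,0,0],[0,0,0,0]]}' >/dev/null
python3 d.py 535.2 -124.5 60 -12.2
python3 - <<'E'
from h import *
t=snap('top');s=snap('scene')
A=cv2.resize(t['image'][130:230,355:420,::-1],None,fx=6,fy=6,interpolation=cv2.INTER_CUBIC)
B=cv2.resize(s['image'][140:240,280:380,::-1],None,fx=4,fy=6,interpolation=cv2.INTER_CUBIC)
cv2.imwrite('pics/h1.png',np.hstack([A,B]))
E
```

```text
t 6.75 tcp [515.5 179.3 122.9] yaw -6.47 tilt 0.08 j6 107.6 F [ 1.15  0.04 -1.95] M [ 0.044 -0.06   0.011] w 18.65 g 39.8
t 8.0 tcp [ 538.6 -113.7  120.5] yaw -12.17 tilt 0.13 j6 82.3 F [ 0.44  0.06 -3.  ] M [0.018 0.019 0.014] w 19.08 g 39.8
units [-0.032  0.376  2.017] roll 0.005
```

View pics/h1.png

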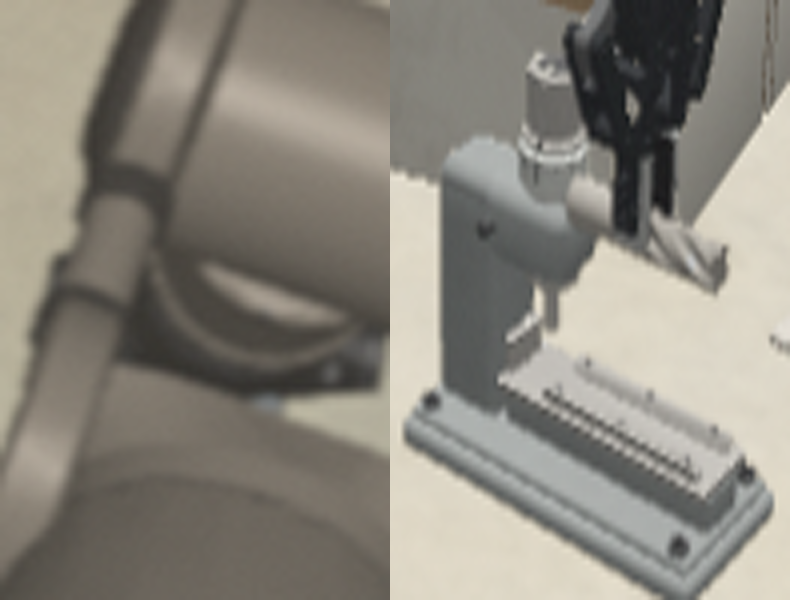

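```bash
python3 - <<'E'
from h import *
S=load('scene'); import numpy as np
a=np.radians(-12.2); X=np.array([np.cos(a),np.sin(a)]); Y=np.array([-np.sin(a),np.cos(a)]); o=np.array([.6085,-.1403])
uv,P=cloud(S,280,140,380,240)
g=np.c_[(P[:,:2]-o)@X,(P[:,:2]-o)@Y,P[:,2]]*1000
k=(g[:,0]>-115)&(g[:,0]<-30)&(abs(g[:,1])<30)&(g[:,2]>30)&(g[:,2]<55)
for y in range(-28,30,2):
    j=k&(abs(g[:,1]-y)<1); print(y,j.sum(),np.round(np.median(g[j,2]),1) if j.any() else '',end=' | ')
# mill in hand
k=(g[:,2]>112)&(g[:,2]<150)&(uv[:,0]>325)&(abs(g[:,1]-13)<30)&(g[:,0]<-20)
print('\nmill')
for x in range(-150,-20,8):
    j=k&(abs(g[:,0]-x)<4)&(g[:,2]<147)
    if j.sum()>2: q=g[j]; print(x,j.sum(),'y',q[:,1].min().round(1),q[:,1].max().round(1),'z',q[:,2].min().round(1),q[:,2].max().round(1))
T=np.load('top.npz') 
E
```

```text
-28 0  | -26 0  | -24 0  | -22 2 41.6 | -20 4 42.3 | -18 15 42.8 | -16 25 42.7 | -14 31 40.8 | -12 43 39.3 | -10 19 37.5 | -8 16 37.6 | -6 23 37.1 | -4 9 37.3 | -2 15 36.9 | 0 10 36.9 | 2 16 37.3 | 4 6 37.4 | 6 2 38.8 | 8 0  | 10 1 41.1 | 12 5 42.2 | 14 13 42.1 | 16 19 42.3 | 18 43 40.4 | 20 62 39.0 | 22 32 35.5 | 24 14 37.1 | 26 1 37.9 | 28 0  | 
mill
-126 31 y 5.9 22.2 z 121.0 137.0
-118 29 y 7.8 23.8 z 121.7 139.0
-110 26 y 7.6 24.4 z 122.5 139.5
-102 29 y 9.1 24.3 z 120.8 139.7
-94 27 y 9.6 23.8 z 120.8 138.5
-86 59 y -3.6 31.9 z 120.9 145.7
-78 47 y -0.6 38.8 z 121.4 146.3
-70 24 y 2.3 38.5 z 121.7 146.3
-62 5 y 20.5 27.5 z 121.7 129.8
-54 19 y 18.2 26.4 z 122.1 139.0
-46 24 y 10.5 24.8 z 120.6 139.2
-38 26 y 10.2 26.7 z 122.6 140.1
-30 14 y 12.6 23.7 z 119.4 138.9
```

h1 shows the mill held level, shank end at (585,205) pointing to the column and flutes at (705,265), above and in front of the channel. I'll lower it with force checks.

```bash

python3 -m crank '{"steps":[[0,0.2,0.4,0],[0,0.2,0.6,0],[0,0,0.7,0],[0,0,0.6,0],[0,0,0,0]]}' >/dev/null
python3 d.py 534.8 -125.5 40 -12.2
python3 -m crank '{"steps":[[0,0,0.1,0],[0,0,0,0],[0,0,0,0],[0,0,0,0],[0,0,0,0]]}' >/dev/null
python3 d.py 534.8 -125.5 40 -12.2
```

```text
t 8.52 tcp [ 534.3 -120.4   49.1] yaw -11.99 tilt 0.46 j6 81.3 F [-0.16 -0.08 -3.13] M [ 0.024  0.022 -0.023] w 18.67 g 39.7
units [0.054 0.164 0.304] roll 0.035
t 8.93 tcp [ 537.7 -122.9   50.6] yaw -12.11 tilt 0.1 j6 81.3 F [ 0.31  0.78 -3.28] M [-0.01  -0.041  0.005] w 18.31 g 39.8
units [-0.077  0.106  0.355] roll 0.015
```

```bash

python3 -m crank '{"steps":[[0,0.1,0.08,0.01],[0,0,0.08,0],[0,0,0,0],[0,0,0,0],[0,0,0,0]]}' >/dev/null
python3 d.py 534.8 -125.5 40 -12.2
python3 -m crank '{"steps":[[0,0,0.05,0],[0,0,0.05,0],[0,0,0,0],[0,0,0,0],[0,0,0,0]]}' >/dev/null
python3 d.py 534.8 -125.5 40 -12.2
```

```text
t 9.35 tcp [ 536.5 -125.8   44.8] yaw -12.19 tilt 0.01 j6 81.0 F [-0.61  0.32 -2.6 ] M [ 0.028 -0.048 -0.015] w 18.59 g 39.8
units [-0.058  0.003  0.16 ] roll 0.001
t 9.77 tcp [ 536.6 -125.7   41.9] yaw -12.18 tilt 0.01 j6 81.0 F [-0.16  0.12 -3.02] M [-0.017  0.014  0.042] w 18.92 g 39.8
units [-0.059  0.005  0.062] roll 0.003
```

```bash

python3 -m crank '{"steps":[[0,0,0.05,0],[0,0,0,0],[0,0,0,0],[0,0,0,0],[0,0,0,0]]}' >/dev/null
python3 d.py 
python3 -m crank '{"steps":[[0,0,0.04,0],[0,0,0,0],[0,0,0,0],[0,0,0,0],[0,0,0,0]]}' >/dev/null
python3 d.py
```

```text
t 10.18 tcp [ 536.6 -125.7   40.4] yaw -12.19 tilt 0.01 j6 81.0 F [ 0.2  -0.11 -1.78] M [-0.012  0.011  0.004] w 18.82 g 39.8
t 10.6 tcp [ 536.7 -125.8   39.3] yaw -12.19 tilt 0.03 j6 81.0 F [-0.09 -0.02 -1.37] M [-0.035 -0.067 -0.002] w 18.98 g 39.9
```

```bash

python3 -m crank '{"steps":[[0,0,0.03,0],[0,0,0,0],[0,0,0,0],[0,0,0,0],[0,0,0,0]]}' >/dev/null
python3 d.py 
python3 -m crank '{"steps":[[0,0,0,0],[0,0,0,0],[0,0,0,0],[0,0,0,0],[0,0,0,0]]}' 32 20 >/dev/null
python3 d.py
python3 -m crank '{"steps":[[0,0,-0.1,0],[0,0,-0.3,0],[0,0,-0.6,0],[0,0,-0.6,0],[-0.8,0,0,0]]}' >/dev/null
python3 -m crank '{"steps":[[-0.8,0,0,0],[-0.8,0,0,0],[-0.3,0,0,0],[0,0,0,0],[0,0,0,0]]}' 0 >/dev/null
python3 d.py 
python3 - <<'E'
from h import *
S=snap('scene')
a=np.radians(-12.2); X=np.array([np.cos(a),np.sin(a)]); Y=np.array([-np.sin(a),np.cos(a)]); o=np.array([.6085,-.1403])
uv,P=cloud(S,280,140,400,250)
g=np.c_[(P[:,:2]-o)@X,(P[:,:2]-o)@Y,P[:,2]]*1000
k=(g[:,2]>50)&(g[:,2]<64)&(abs(g[:,1])<15)&(g[:,0]<-15)&(g[:,0]>-140)
print('mill x',np.percentile(g[k,0],[0,2,98,100]).round(1),'y',np.percentile(g[k,1],[2,50,98]).round(1),'z',np.percentile(g[k,2],[50,98]).round(1))
crop(S,280,140,400,250,5,'laid')
E
```

```text
t 11.02 tcp [ 536.7 -125.8   39.3] yaw -12.18 tilt 0.05 j6 81.0 F [-3.2  0.7  6.1] M [ 0.125  0.367 -0.08 ] w 18.39 g 40.8
t 11.43 tcp [ 536.6 -125.7   38.2] yaw -12.19 tilt 0.01 j6 81.0 F [0.7  0.36 0.61] M [ 0.042  0.036 -0.021] w 31.74 g 0.0
t 12.27 tcp [ 458.5 -109.1   87.1] yaw -12.21 tilt 0.14 j6 79.5 F [-0.1   0.39  1.  ] M [-0.003  0.017  0.039] w -0.44 g 0.0
mill x [-124.7 -124.2  -26.7  -22.4] y [-6.   5.2 10.9] z [54.8 58.5]
```

View pics/laid.png

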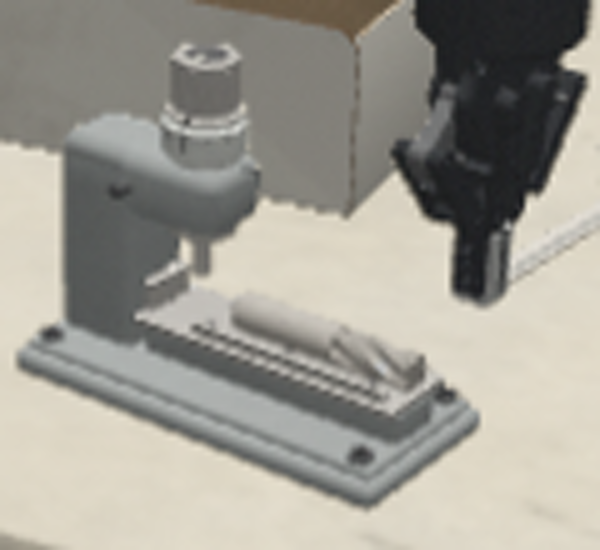

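laid.png shows the mill lying in the channel: shank end at (240,305), flute end at (415,370), and the spindle at (202,260) clear ahead of it. The closed fingers are behind it at (480,300). I'll measure the shut tip height next.

```bash
python3 - <<'E'
from h import *
S=load('scene'); p=bot.sense()['tool_pos']
uv,P=cloud(S,365,150,400,250)
k=(P[:,2]>.03)&(np.linalg.norm(P[:,:2]-p[:2],axis=1)<.04); Q=P[k]*1000
for z in range(60,150,6):
    j=abs(Q[:,2]-z)<3
    if j.any(): print(z,j.sum(),Q[j].min(0).round(0),Q[j].max(0).round(0))
E
```

```text
96 12 [ 450. -108.   96.] [466. -99.  99.]
102 17 [ 447. -113.   99.] [470. -94. 105.]
108 30 [ 446. -110.  105.] [468. -93. 111.]
114 28 [ 447. -115.  111.] [468. -95. 116.]
120 29 [ 448. -110.  117.] [469. -93. 123.]
126 30 [ 447. -113.  123.] [469. -94. 129.]
132 26 [ 447. -114.  129.] [467. -91. 135.]
138 14 [ 442. -131.  135.] [453. -93. 141.]
144 52 [ 440. -139.  141.] [475. -76. 147.]
```

```bash

python3 -m crank '{"steps":[[0,0,0.5,0],[0,0,0.5,0],[0,0,0.4,0],[0,0,0.13,0],[0,0,0,0]]}' >/dev/null
python3 d.py 
python3 -m crank '{"steps":[[0.15,0,0,0],[0.15,0,0,0],[0.1,0,0,0],[0,0,0,0],[0,0,0,0]]}' >/dev/null
python3 d.py
python3 -m crank '{"steps":[[0.1,0,0,0],[0.1,0,0,0],[0.1,0,0,0],[0.1,0,0,0],[0.1,0,0,0]]}' >/dev/null
python3 d.py
python3 -m crank '{"steps":[[0.1,0,0,0],[0.1,0,0,0],[0.1,0,0,0],[0.1,0,0,0],[0.1,0,0,0]]}' >/dev/null
python3 d.py
```

```text
t 12.73 tcp [ 457.8 -108.7   39.5] yaw -12.18 tilt 0.08 j6 79.5 F [-0.11  0.19 -0.2 ] M [-0.027 -0.007  0.051] w -0.11 g 0.0
t 13.15 tcp [ 469.6 -111.3   40.8] yaw -12.18 tilt 0.05 j6 79.7 F [-0.55 -0.1  -1.13] M [-0.046 -0.02   0.002] w 0.13 g 0.0
t 13.57 tcp [ 483.5 -114.2   40.3] yaw -12.18 tilt 0.08 j6 80.1 F [-3.94  0.24  2.  ] M [ 0.125  0.488 -0.035] w -0.0 g 1.6
t 13.98 tcp [ 498.8 -117.6   40.4] yaw -12.19 tilt 0.0 j6 80.4 F [-1.16  0.81  1.08] M [ 0.092  0.354 -0.034] w 0.15 g 1.2
```

```bash

python3 -m crank '{"steps":[[0.1,0,0,0],[0.1,0,0,0],[0.1,0,0,0],[0.1,0,0,0],[0,0,0,0]]}' >/dev/null
python3 d.py
python3 -m crank '{"steps":[[0.03,0,0,0],[0.03,0,0,0],[0.03,0,0,0],[0,0,0,0],[0,0,0,0]]}' >/dev/null
python3 d.py
python3 - <<'E'
from h import *
S=snap('scene')
a=np.radians(-12.2); X=np.array([np.cos(a),np.sin(a)]); Y=np.array([-np.sin(a),np.cos(a)]); o=np.array([.6085,-.1403])
uv,P=cloud(S,280,140,400,250)
g=np.c_[(P[:,:2]-o)@X,(P[:,:2]-o)@Y,P[:,2]]*1000
for x in range(-100,40,5):
    k=(abs(g[:,0]-x)<2.5)&(abs(g[:,1])<18)&(g[:,2]>30)&(g[:,2]<75)
    if k.any(): print(x,k.sum(),g[k,2].max().round(1),end=' | ')
E
```

```text
t 14.4 tcp [ 511.2 -120.3   40.4] yaw -12.19 tilt 0.09 j6 80.6 F [ 0.55  0.89 -0.25] M [-0.008  0.023  0.   ] w 0.22 g 0.0
t 14.82 tcp [ 512.9 -120.6   40.4] yaw -12.19 tilt 0.02 j6 80.6 F [-1.76  1.01  0.32] M [0.093 0.256 0.006] w -0.01 g 0.8
-100 34 74.2 | -95 27 72.5 | -90 24 72.6 | -85 21 54.0 | -80 20 56.8 | -75 19 56.4 | -70 19 57.6 | -65 21 57.1 | -60 21 57.3 | -55 16 56.1 | -50 18 58.2 | -45 19 57.3 | -40 23 58.4 | -35 20 57.6 | -30 19 59.0 | -25 16 58.0 | -20 17 58.3 | -15 20 57.2 | -10 19 57.2 | -5 19 68.6 | 0 29 74.2 | 5 23 71.5 | 10 19 58.2 | 15 11 56.9 | 20 37 55.1 | 25 31 74.7 | 30 75 74.9 | 35 3 70.3 |
```

```bash

for i in 1 2 3; do
python3 -m crank '{"steps":[[0.02,0,0,0],[0.02,0,0,0],[0,0,0,0],[0,0,0,0],[0,0,0,0]]}' >/dev/null; python3 d.py; done
```

```text
t 15.28 tcp [ 514.1 -120.9   40.4] yaw -12.19 tilt 0.01 j6 80.6 F [-3.03  0.76  0.49] M [ 0.122  0.265 -0.042] w 0.38 g 0.9
t 15.7 tcp [ 515.3 -121.1   40.4] yaw -12.19 tilt 0.02 j6 80.7 F [-1.    0.21  1.4 ] M [ 0.13   0.307 -0.027] w -0.23 g 0.9
t 16.12 tcp [ 516.5 -121.4   40.4] yaw -12.19 tilt 0.02 j6 80.7 F [-1.8  -0.25  1.05] M [ 0.07   0.295 -0.009] w 0.09 g 0.9
```

```bash

python3 -m crank '{"steps":[[0.02,0,0,0],[0,0,0,0],[0,0,0,0],[0,0,0,0],[0,0,0,0]]}' >/dev/null; python3 d.py
python3 -m crank '{"steps":[[0.02,0,0,0],[0,0,0,0],[0,0,0,0],[0,0,0,0],[0,0,0,0]]}' >/dev/null; python3 d.py
python3 -m crank '{"steps":[[0.02,0,0,0],[0,0,0,0],[0,0,0,0],[0,0,0,0],[0,0,0,0]]}' >/dev/null; python3 d.py
```

```text
t 16.53 tcp [ 516.9 -121.5   40.4] yaw -12.19 tilt 0.01 j6 80.7 F [-1.59  0.53  1.41] M [ 0.102  0.313 -0.011] w 0.0 g 1.1
t 16.95 tcp [ 517.6 -121.6   40.4] yaw -12.19 tilt 0.01 j6 80.7 F [-2.66  0.81  1.29] M [ 0.057  0.343 -0.049] w -0.11 g 1.0
t 17.37 tcp [ 518.1 -121.7   40.4] yaw -12.19 tilt 0.01 j6 80.7 F [-2.06  0.18  2.72] M [ 0.083  0.315 -0.019] w -0.09 g 1.1
```

```bash

python3 -m crank '{"steps":[[0.02,0,0,0],[0,0,0,0],[0,0,0,0],[0,0,0,0],[0,0,0,0]]}' >/dev/null; python3 d.py
python3 -m crank '{"steps":[[0.02,0,0,0],[0,0,0,0],[0,0,0,0],[0,0,0,0],[0,0,0,0]]}' >/dev/null; python3 d.py
python3 -m crank '{"steps":[[0.02,0,0,0],[0,0,0,0],[0,0,0,0],[0,0,0,0],[0,0,0,0]]}' >/dev/null; python3 d.py
```

```text
t 17.78 tcp [ 518.5 -121.8   40.4] yaw -12.19 tilt 0.01 j6 80.7 F [-3.7  -0.12  3.13] M [0.128 0.571 0.031] w -0.26 g 1.8
t 18.2 tcp [ 518.5 -121.8   40.3] yaw -12.18 tilt 0.09 j6 80.7 F [-5.09  1.86  3.53] M [0.123 0.885 0.004] w 0.48 g 2.8
t 18.62 tcp [ 518.5 -121.8   40.3] yaw -12.18 tilt 0.17 j6 80.7 F [-6.76  1.19  4.95] M [0.135 1.211 0.006] w 0.03 g 3.8
```

```bash

python3 -m crank '{"steps":[[-0.05,0,0,0],[-0.3,0,0,0],[-0.6,0,0,0],[0,0,-0.8,0],[0,0,-1,-1]]}' >/dev/null; python3 d.py
python3 -m crank '{"steps":[[0,0,-1,-1],[0,0,-1,-1],[0,0,-1,-1],[0,0,-0.6,-1],[0,0,0,-1]]}' 60 >/dev/null
python3 -m crank '{"steps":[[0,0,0,-1],[0,0,0,-1],[0,0,0,-1],[0,0,0,-1],[0,0,0,-1]]}' >/dev/null
python3 -m crank '{"steps":[[0,0,0,-1],[0,0,0,-1],[0,0,0,-1],[0,0,0,-1],[0,0,0,-1]]}' >/dev/null
python3 -m crank '{"steps":[[0,0,0,-1],[0,0,0,-1],[0,0,0,-1],[0,0,0,-1],[0,0,0,-1]]}' >/dev/null
python3 d.py 608.4 -140.8 200 135
python3 - <<'E'
from h import *
S=snap('scene');t=snap('top')
a=np.radians(-12.2); X=np.array([np.cos(a),np.sin(a)]); Y=np.array([-np.sin(a),np.cos(a)]); o=np.array([.6085,-.1403])
uv,P=cloud(S,280,140,400,250)
g=np.c_[(P[:,:2]-o)@X,(P[:,:2]-o)@Y,P[:,2]]*1000
k=(g[:,2]>47)&(g[:,2]<63)&(abs(g[:,1])<15)&(g[:,0]<-12)&(g[:,0]>-140)
print('mill x',np.percentile(g[k,0],[0,2,98,100]).round(1),'z',np.percentile(g[k,2],[50,98]).round(1))
# spindle tip gap, scene
k=(abs(g[:,0])<9)&(abs(g[:,1]+0)<12)&(g[:,2]>40)&(g[:,2]<85)
for u,v,q in sorted(zip(uv[k,0],uv[k,1],g[k].round(0).tolist())): print(u,v,q,end=';')
print('knob');comps(t,(355,125,425,230),.168,.19,12);comps(S,(280,140,360,200),.168,.19,12)
E
```

```text
t 19.03 tcp [ 490.5 -115.5   93.1] yaw -6.22 tilt 0.23 j6 74.2 F [ 0.38 -0.74  0.57] M [-0.005  0.001  0.039] w -0.1 g 0.0
t 20.7 tcp [ 492.9 -116.4  202.6] yaw 114.11 tilt 0.14 j6 -46.1 F [ 0.89 -0.4  -0.86] M [ 0.001  0.015 -0.008] w 59.65 g 0.0
units [-2.315  3.181  0.097] roll -3.482
mill x [-81.8 -81.1 -12.9 -12. ] z [53.7 58.3]
315 197 [8.0, 10.0, 54.0];315 198 [7.0, 11.0, 52.0];315 200 [8.0, 9.0, 45.0];316 196 [7.0, 8.0, 56.0];316 197 [6.0, 9.0, 54.0];316 198 [5.0, 9.0, 52.0];316 199 [4.0, 11.0, 50.0];316 200 [5.0, 10.0, 47.0];316 201 [5.0, 9.0, 44.0];317 188 [1.0, 12.0, 81.0];317 195 [7.0, 3.0, 57.0];317 196 [6.0, 5.0, 55.0];317 197 [3.0, 8.0, 55.0];317 198 [2.0, 10.0, 53.0];317 199 [1.0, 10.0, 51.0];317 200 [0.0, 12.0, 49.0];317 201 [4.0, 7.0, 43.0];317 202 [3.0, 8.0, 41.0];318 189 [4.0, 3.0, 74.0];318 190 [3.0, 5.0, 73.0];318 191 [4.0, 4.0, 69.0];318 192 [6.0, 1.0, 65.0];318 193 [6.0, 1.0, 62.0];318 194 [4.0, 4.0, 61.0];318 195 [4.0, 3.0, 58.0];318 196 [4.0, 3.0, 56.0];318 197 [-1.0, 9.0, 57.0];318 198 [3.0, 5.0, 51.0];318 199 [-0.0, 8.0, 51.0];318 200 [0.0, 8.0, 48.0];318 
[... 577 characters left out ...]
2.0, 3.0, 60.0];320 196 [-1.0, 1.0, 56.0];320 197 [-4.0, 6.0, 56.0];320 198 [-6.0, 9.0, 56.0];320 199 [-7.0, 9.0, 53.0];320 200 [-5.0, 7.0, 49.0];320 201 [-7.0, 10.0, 48.0];320 202 [-8.0, 10.0, 46.0];320 203 [-6.0, 7.0, 41.0];321 189 [-3.0, 1.0, 76.0];321 190 [-5.0, 4.0, 75.0];321 191 [-5.0, 3.0, 72.0];321 192 [-3.0, 1.0, 68.0];321 193 [-4.0, 1.0, 65.0];321 194 [-4.0, 2.0, 63.0];321 195 [2.0, -6.0, 55.0];321 196 [-5.0, 3.0, 58.0];321 197 [-7.0, 5.0, 57.0];321 198 [-8.0, 7.0, 55.0];321 199 [-7.0, 6.0, 52.0];321 203 [-8.0, 7.0, 42.0];322 188 [-8.0, 4.0, 81.0];322 196 [-3.0, -3.0, 55.0];323 196 [-9.0, -0.0, 58.0];knob
78 [320.6 151.7] mm [ 609.1 -137.9] [30.1 28.4] 36.5 z [0.1688 0.173  0.1745]
```

```bash

python3 -m crank '{"steps":[[-0.5,0.7,0,0],[-0.5,0.7,0,0],[-0.5,0.7,0,0],[-0.5,0.7,0,0],[-0.31,0.38,0,0]]}' >/dev/null
python3 -m crank '{"steps":[[0,0,0.4,0],[0,0,0.6,0],[0,0,0,0],[0,0,0,0],[0,0,0,0]]}' >/dev/null
python3 d.py 608.4 -140.8 142 114
```

```text
t 21.63 tcp [ 607.7 -141.1  173.3] yaw 113.73 tilt 0.08 j6 -43.8 F [ 0.67  0.22 -0.36] M [-0.028 -0.011 -0.007] w 59.9 g 0.0
units [0.002 0.025 1.042] roll -0.045
```

```bash

python3 -m crank '{"steps":[[0,0.02,0.5,0],[0,0,0.4,0],[0,0,0.14,0],[0,0,0,0],[0,0,0,0]]}' 42 20 >/dev/null
python3 d.py 608.4 -140.8 142 114
python3 -m crank '{"steps":[[0,0,0,0],[0,0,0,0],[0,0,0,0],[0,0,0,0],[0,0,0,0]]}' 25 20 >/dev/null
python3 d.py 608.4 -140.8 142 114
```

```text
t 22.05 tcp [ 608.2 -140.9  142.3] yaw 113.79 tilt 0.09 j6 -43.9 F [-0.3  -0.07 -0.16] M [0.04  0.015 0.048] w 42.2 g 0.0
units [0.001 0.006 0.009] roll -0.035
t 22.47 tcp [ 608.8 -140.8  142.7] yaw 113.82 tilt 0.19 j6 -43.9 F [0.88 0.7  5.9 ] M [ 0.201 -0.165 -0.041] w 31.52 g 20.7
units [ 0.006 -0.012  0.022] roll -0.031
```

```bash

python3 -m crank '{"steps":[[0,0,0,0],[0,0,0,0],[0,0,0,0],[0,0,0,0],[0,0,0,0]]}' 20 60 >/dev/null
python3 d.py
python3 -m crank '{"steps":[[0,0,0,0.5],[0,0,0,0.5],[0,0,0,0],[0,0,0,0],[0,0,0,0]]}' >/dev/null
python3 d.py
python3 -m crank '{"steps":[[0,0,0,0.5],[0,0,0,0.5],[0,0,0,0],[0,0,0,0],[0,0,0,0]]}' >/dev/null
python3 d.py
python3 -m crank '{"steps":[[0,0,0,0.5],[0,0,0,0.5],[0,0,0,0],[0,0,0,0],[0,0,0,0]]}' >/dev/null
python3 d.py
```

```text
t 22.88 tcp [ 608.8 -140.8  142.9] yaw 113.82 tilt 0.2 j6 -43.9 F [0.93 1.05 6.91] M [ 0.244 -0.142 -0.002] w 29.81 g 58.8
t 23.3 tcp [ 608.9 -140.8  142.9] yaw 107.84 tilt 0.21 j6 -37.9 F [1.81 0.84 6.28] M [ 0.272 -0.212  0.228] w 29.87 g 59.0
t 23.72 tcp [ 609.1 -140.8  142.9] yaw 101.84 tilt 0.23 j6 -31.9 F [3.1  2.19 6.42] M [ 0.243 -0.327  0.208] w 30.26 g 59.0
t 24.13 tcp [ 609.2 -140.8  142.9] yaw 95.84 tilt 0.24 j6 -25.9 F [2.36 2.57 5.92] M [ 0.272 -0.391  0.197] w 30.0 g 58.9
```

```bash

python3 -m crank '{"steps":[[0,0,0,0.5],[0,0,0,0.5],[0,0,0,0],[0,0,0,0],[0,0,0,0]]}' >/dev/null
python3 d.py
python3 -m crank '{"steps":[[0,0,0,0.5],[0,0,0,0.5],[0,0,0,0],[0,0,0,0],[0,0,0,0]]}' >/dev/null
python3 d.py
python3 -m crank '{"steps":[[0,0,0,0.5],[0,0,0,0.5],[0,0,0,0],[0,0,0,0],[0,0,0,0]]}' >/dev/null
python3 d.py
python3 -m crank '{"steps":[[0,0,0,0.5],[0,0,0,0.5],[0,0,0,0],[0,0,0,0],[0,0,0,0]]}' >/dev/null
python3 d.py
```

```text
t 24.55 tcp [ 609.3 -140.7  142.9] yaw 89.84 tilt 0.26 j6 -19.9 F [2.87 0.73 5.71] M [ 0.262 -0.458  0.132] w 29.99 g 58.9
t 24.97 tcp [ 609.4 -140.8  142.9] yaw 83.84 tilt 0.28 j6 -13.9 F [3.59 2.11 5.63] M [ 0.255 -0.504  0.188] w 29.85 g 58.9
t 25.38 tcp [ 609.6 -140.7  142.9] yaw 77.84 tilt 0.29 j6 -7.9 F [3.64 1.31 5.74] M [ 0.247 -0.552  0.21 ] w 30.24 g 58.9
t 25.8 tcp [ 609.7 -140.8  142.9] yaw 71.84 tilt 0.31 j6 -1.9 F [5.75 2.12 6.  ] M [ 0.207 -0.656  0.158] w 30.04 g 58.9
```

```bash

python3 -m crank '{"steps":[[0.01,0.03,0,0.5],[0,0,0,0.5],[0,0,0,0],[0,0,0,0],[0,0,0,0]]}' >/dev/null
python3 d.py
python3 -m crank '{"steps":[[0,0,0,0.5],[0,0,0,0.5],[0,0,0,0],[0,0,0,0],[0,0,0,0]]}' >/dev/null
python3 d.py
python3 -m crank '{"steps":[[0,0,0,0.5],[0,0,0,0.5],[0,0,0,0],[0,0,0,0],[0,0,0,0]]}' >/dev/null
python3 d.py
python3 -m crank '{"steps":[[0,0,0,0.5],[0,0,0,0.5],[0,0,0,0],[0,0,0,0],[0,0,0,0]]}' >/dev/null
python3 d.py
```

```text
t 26.22 tcp [ 609.8 -140.8  142.9] yaw 65.84 tilt 0.2 j6 4.1 F [1.15 1.3  7.54] M [ 0.251 -0.17   0.213] w 30.4 g 59.1
t 26.63 tcp [ 609.9 -140.9  142.9] yaw 59.83 tilt 0.22 j6 10.1 F [2.49 1.62 6.67] M [ 0.191 -0.278  0.161] w 30.1 g 59.0
t 27.05 tcp [ 610.1 -141.   142.9] yaw 53.84 tilt 0.24 j6 16.1 F [2.91 1.13 6.09] M [ 0.167 -0.274  0.203] w 30.2 g 59.0
t 27.47 tcp [ 610.2 -141.1  142.9] yaw 47.84 tilt 0.25 j6 22.1 F [3.5  0.67 6.68] M [ 0.145 -0.387  0.218] w 30.01 g 59.0
```

```bash

python3 -m crank '{"steps":[[0,0.02,0,0.5],[0,0,0,0.5],[0,0,0,0],[0,0,0,0],[0,0,0,0]]}' >/dev/null
python3 d.py
python3 -m crank '{"steps":[[0,0,0,0.5],[0,0,0,0.5],[0,0,0,0],[0,0,0,0],[0,0,0,0]]}' >/dev/null
python3 d.py
python3 -m crank '{"steps":[[0,0,0,0.5],[0,0,0,0.5],[0,0,0,0],[0,0,0,0],[0,0,0,0]]}' >/dev/null
python3 d.py
python3 -m crank '{"steps":[[0,0,0,0.5],[0,0,0,0.5],[0,0,0,0],[0,0,0,0],[0,0,0,0]]}' >/dev/null
python3 d.py
```

```text
t 27.88 tcp [ 610.2 -141.2  142.8] yaw 41.82 tilt 0.2 j6 28.1 F [1.73 0.06 7.71] M [ 0.296 -0.162 -0.048] w 30.02 g 59.1
t 28.3 tcp [ 610.3 -141.2  142.9] yaw 35.79 tilt 0.21 j6 34.2 F [1.12 1.37 6.85] M [ 0.234 -0.269 -0.287] w 30.12 g 59.0
t 28.72 tcp [ 610.4 -141.4  142.9] yaw 29.78 tilt 0.23 j6 40.2 F [3.   1.   7.21] M [ 0.135 -0.317 -0.247] w 30.21 g 59.0
t 29.13 tcp [ 610.5 -141.5  142.9] yaw 23.82 tilt 0.24 j6 46.1 F [2.16 0.07 6.27] M [ 0.083 -0.297  0.048] w 30.06 g 59.0
```

```bash

python3 -m crank '{"steps":[[0,0,0,0.5],[0,0,0,0.5],[0,0,0,0],[0,0,0,0],[0,0,0,0]]}' >/dev/null
python3 d.py
python3 -m crank '{"steps":[[0,0,0,0.5],[0,0,0,0.5],[0,0,0,0],[0,0,0,0],[0,0,0,0]]}' >/dev/null
python3 d.py
python3 -m crank '{"steps":[[0,0,0,0.5],[0,0,0,0.5],[0,0,0,0],[0,0,0,0],[0,0,0,0]]}' >/dev/null
python3 d.py
python3 -m crank '{"steps":[[0,0,0,0.5],[0,0,0,0.5],[0,0,0,0],[0,0,0,0],[0,0,0,0]]}' >/dev/null
python3 d.py
```

```text
t 29.55 tcp [ 610.5 -141.6  142.9] yaw 17.84 tilt 0.25 j6 52.1 F [2.54 0.05 6.03] M [ 0.03  -0.311  0.214] w 30.34 g 59.0
t 29.97 tcp [ 610.6 -141.7  142.9] yaw 11.82 tilt 0.26 j6 58.1 F [ 2.68 -0.67  5.59] M [-0.04  -0.328  0.083] w 30.08 g 59.0
t 30.38 tcp [ 610.6 -141.9  142.9] yaw 5.77 tilt 0.26 j6 64.2 F [2.84 0.13 7.19] M [-0.11  -0.358 -0.265] w 29.83 g 58.9
t 30.8 tcp [ 610.6 -142.   142.9] yaw -0.23 tilt 0.27 j6 70.2 F [ 2.4  -0.98  6.7 ] M [-0.169 -0.388 -0.301] w 30.09 g 58.9
```

```bash

python3 -m crank '{"steps":[[0,0,0,0.5],[0,0,0,0.5],[0,0,0,0],[0,0,0,0],[0,0,0,0]]}' >/dev/null
python3 d.py
python3 -m crank '{"steps":[[0,0,0,0.5],[0,0,0,0.5],[0,0,0,0],[0,0,0,0],[0,0,0,0]]}' >/dev/null
python3 d.py
python3 -m crank '{"steps":[[0,0,0,0.5],[0,0,0,0.5],[0,0,0,0],[0,0,0,0],[0,0,0,0]]}' >/dev/null
python3 d.py
python3 -m crank '{"steps":[[0,0,0,0.5],[0,0,0,0.5],[0,0,0,0],[0,0,0,0],[0,0,0,0]]}' >/dev/null
python3 d.py
```

```text
t 31.22 tcp [ 610.6 -142.1  142.9] yaw -6.19 tilt 0.28 j6 76.1 F [ 1.97 -1.41  6.12] M [-0.286 -0.346  0.038] w 30.13 g 58.9
t 31.63 tcp [ 610.6 -142.3  142.9] yaw -12.17 tilt 0.29 j6 82.1 F [ 2.63 -1.1   6.21] M [-0.336 -0.263  0.242] w 30.05 g 58.9
t 32.05 tcp [ 610.5 -142.4  142.9] yaw -18.19 tilt 0.29 j6 88.1 F [ 2.   -1.4   6.99] M [-0.389 -0.283  0.096] w 30.2 g 58.9
t 32.47 tcp [ 610.5 -142.5  142.9] yaw -24.23 tilt 0.28 j6 94.2 F [ 2.07 -3.1   5.4 ] M [-0.557 -0.297 -0.244] w 30.18 g 58.9
```

```bash

python3 -m crank '{"steps":[[0,0,0,0.5],[0,0,0,0.5],[0,0,0,0],[0,0,0,0],[0,0,0,0]]}' >/dev/null
python3 d.py
python3 -m crank '{"steps":[[0,0,0,0.4],[0,0,0,0.4],[0,0,0,0],[0,0,0,0],[0,0,0,0]]}' >/dev/null
python3 d.py
```

```text
t 32.88 tcp [ 610.4 -142.6  142.9] yaw -30.24 tilt 0.28 j6 100.2 F [ 1.93 -1.99  6.13] M [-0.565 -0.186 -0.274] w 30.12 g 58.9
t 33.3 tcp [ 610.4 -142.7  142.9] yaw -35.01 tilt 0.29 j6 104.9 F [ 2.11 -3.99  6.43] M [-0.59  -0.195 -0.053] w 29.52 g 59.0
```

```bash

python3 -m crank '{"steps":[[0,0,0,0],[0,0,0,0],[0,0,0,0],[0,0,0,0],[0,0,0,0]]}' 50 20 >/dev/null
python3 d.py
python3 -m crank '{"steps":[[0,0,-0.4,0],[0,0,-0.8,0],[0,0,-0.8,0],[0,0,-0.8,0],[0,0,-0.5,0]]}' >/dev/null
python3 -m crank '{"steps":[[-1,0,0,0],[-1,0,0,0],[-1,0,0,0],[-1,0,0,0],[-1,0,0,0]]}' >/dev/null
python3 -m crank '{"steps":[[-0.5,-1,0,0],[-0.5,-1,0,0],[-0.5,-1,0,0],[0,-1,0,0],[0,-1,0,0]]}' >/dev/null
python3 -m crank '{"steps":[[0,-1,0,0],[0,-1,0,0],[0,-1,0,0],[0,0,0,0],[0,0,0,0]]}' >/dev/null
python3 d.py
python3 - <<'E'
from h import *
t=snap('top'); S=snap('scene')
comps(t,(355,125,425,230),.168,.19,12);comps(S,(280,140,360,200),.168,.19,12)
t0=K; 
# top view: unwrap rings about axis: knob top (z .1755), skirt (z .1485,r17.5), collar (z .143,r 20)
for nm,c in(('top',t),('scene',S)):
    b=np.array([.6085,-.1410 if nm=='top' else -.138])
    gray=c['image'].astype(np.float32).mean(2)
    for z,r in((.1755,9),(.1755,13),(.1485,17.5),(.143,20)):
        row=[]
        for d in range(0,360,15):
            u,v=proj(c,[b[0]+r/1e3*np.cos(np.radians(d)),b[1]+r/1e3*np.sin(np.radians(d)),z])
            row.append(int(cv2.getRectSubPix(gray,(1,1),(float(u),float(v)))[0,0]))
        print(nm,z,r,row)
E
```

```text
t 33.72 tcp [ 608.9 -140.9  140.9] yaw -34.98 tilt 0.05 j6 104.9 F [0.07 0.3  0.36] M [ 0.016 -0.024 -0.03 ] w 49.81 g 0.0
t 35.38 tcp [587.  168.5 239.2] yaw -34.86 tilt 0.09 j6 133.7 F [ 0.45 -1.16  0.44] M [-0.054 -0.021  0.045] w 49.87 g 0.0
145 [398.5 159.5] mm [ 608.5 -141.8] [31.3 30.3] 33.08 z [0.1717 0.1758 0.1788]
80 [320.6 151.8] mm [ 608.7 -139.6] [29.3 31.6] 57.17 z [0.1685 0.1728 0.1743]
top 0.1755 9 [106, 108, 112, 115, 118, 122, 125, 125, 127, 129, 129, 129, 126, 124, 121, 118, 118, 115, 118, 127, 134, 125, 113, 105]
top 0.1755 13 [145, 145, 149, 149, 151, 152, 153, 148, 145, 144, 146, 143, 146, 144, 146, 147, 149, 150, 151, 150, 154, 149, 144, 144]
top 0.1485 17.5 [129, 148, 152, 147, 145, 152, 153, 160, 149, 145, 143, 148, 156, 160, 153, 155, 149, 142, 146, 145, 128, 132, 109, 105]
top 0.143 20 [141, 151, 153, 147, 152, 140, 133, 145, 132, 137, 128, 138, 136, 149, 144, 160, 154, 155, 137, 152, 136, 135, 109, 113]
scene 0.1755 9 [158, 147, 144, 145, 142, 136, 131, 127, 126, 135, 130, 124, 126, 132, 129, 133, 141, 142, 141, 160, 160, 139, 143, 158]
scene 0.1755 13 [176, 175, 186, 187, 184, 175, 167, 149, 149, 156, 158, 169, 179, 184, 180, 173, 176, 161, 134, 137, 140, 130, 156, 180]
scene 0.1485 17.5 [124, 156, 183, 161, 163, 172, 150, 166, 156, 163, 153, 171, 164, 177, 178, 130, 106, 104, 103, 101, 102, 103, 101, 100]
scene 0.143 20 [157, 137, 148, 168, 166, 173, 186, 177, 158, 181, 198, 194, 166, 155, 136, 158, 159, 105, 103, 101, 103, 101, 103, 160]
```

The torque trace showed three clear sign reversals (three clicks). The knob was let go at rest on the third, and its white line now reads about 298°, which fits the 149° turn. The arm is clear, so I'm handing in.

```bash
python3 -c "
from station import bot
print(bot.sense()['joint_vel'].round(2)); print(bot.sign_off())"
```

```text
[-0.94 -0.89  0.49 -0.02  0.03  0.02]
the job is handed in; nothing more can be done
None
```

I laid the long mill in the channel, slid it shank first against the end stop with about 7 N, screwed the spindle down, gave it three clicks by the torque readings and let go. The job is handed in at about 35 s; the hand-in returned no verdict, and I didn't confirm the collar line's position by camera.

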